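# Change a twin-hopper bar grinder over to its other beans

## Task

Change the bar's grinder over from the small bean hopper to the large one. So that the beans never mix, first push the small hopper's slide gate fully shut; then pull the large hopper's slide gate out to half-open, half of its travel, for a slow feed, and leave it there. Let go of the gates and leave the cup, shaker tin, jar and juice carton where they stand.

Things in the scene. Friction and masses are not known exactly. Their poses are not given: they have to be found in the camera images.
- grinder: Grey counter grinder, fixed, 320 mm wide (its y), 270 mm deep; flat deck 200 mm above the counter. Origin on the counter, under the midpoint of the two hoppers. Its -x axis points out of its front, the way both gates are pulled; z is up. It stands right of the arm, front turned mainly to the left (+y), yaw varies. Front face 105 mm before the origin. Hoppers at y = +80 and -80 mm, sides vary.
- large_lid (a point): Centre of the lid's top face (on the hopper's axis) of the LARGE hopper: fixed, round, steel with a black lid, 150 mm across, 374 mm above the counter; a knob 14 mm tall stands on it. The hopper stands on an aluminium gate collar on the deck. Axes as the grinder's.
- small_lid (a point): Centre of the lid's top face of the SMALL hopper: fixed, round, steel with a black lid, 102 mm across, 326 mm above the counter; else as the large one.
- large_gate (a joint): How far the large hopper's gate is drawn out, in m: 0 shut, 0.080 fully open against its stop; half-open is 0.040. It starts within 3 mm of shut. It slides level and straight along the grinder's -x axis, is stiff (about 10 N of sliding friction, a little more when moved fast) and stays where it is left. A dark line across the blade comes out from under the bridge at half-open.
- small_gate (a joint): How far the small hopper's gate is drawn out, in m: 0 shut against its stop, 0.060 fully open. It starts open, 0.028 to 0.058. Same way of sliding, about 7 N of friction.
- large_grip (a point): Centre of the upright black grip on the outer end of the large gate's flat steel blade (56 mm wide, level, 210 mm above the counter). Grip 44 mm wide (y), 14 mm thick (x), 40 mm tall, 212 to 252 mm above the counter; can be gripped from above either way. Gate shut: 140 mm before the hopper's axis, 65 mm clear of its wall. A bridge 18 mm high crosses the blade 94 to 102 mm before that axis.
- small_grip (a point): The same black grip, of the same size and height and also 140 mm before the hopper's axis when shut, on the small hopper's gate (blade 44 mm wide, with a dark line at its own half-way). When the gate is open the grip stands that much farther out.
- dosing_cup_mid (a point): Centre, half-way up, of a loose steel cup, 58 mm across, 50 mm tall, standing on the tray under the grinder's spout. To be left alone.
- shaker_mid (a point): Centre of a loose steel shaker tin standing open end up, 86 mm across, 140 mm tall. To be left alone.
- carton_mid (a point): Centre of a loose yellow juice carton standing upright, 70 x 70 mm, 204 mm tall. To be left alone.
- jar_mid (a point): Centre of a loose lidded glass jar, 72 mm across, 95 mm tall, standing. To be left alone.

How it is judged:
On the way, in this order (a step that is already met when the one before it is completed fails the run):
1. the small hopper's gate is pushed fully shut (within 4 mm) while the large one is still shut (within 10 mm) (value of joint small_gate below 0.004 m and value of joint large_gate below 0.01 m), for 0.2 s.
2. the large hopper's gate stands half-open (32 to 48 mm), the small one still shut (value of joint large_gate between 0.032 and 0.048 m and value of joint small_gate below 0.004 m), for 0.2 s.
At the end, for the whole second after the job is handed in: The small hopper's gate is shut to within 4 mm, the large hopper's gate stands at rest half-open (40 mm drawn out, give or take 8 mm), and the gripper has let go of both (all of step 2 and velocity of joint large_gate between -0.005 and 0.005 m/s); the robot touches nothing.
It fails at once if both gates are open at once (the large one more than 12 mm while the small one is more than 6 mm): the beans mix (value of joint large_gate above 0.012 m and value of joint small_gate above 0.006 m).
It fails at once if the cup, shaker tin, jar or carton is shoved (more than 30 mm) or knocked over (distance of any of dosing_cup_mid, shaker_mid, carton_mid, jar_mid from where it was at the start of the episode above 0.03 m).
It also fails if it takes over 48 s, if anything falls off the work surface, if the arm or the gripper's body presses on something with over 40 N, if the wrist force passes 120 N, or if a joint passes its speed limit or range.

## Robot

A 6-joint arm with a two-finger parallel gripper is mounted at the origin on the work surface. World frame = base frame: x ahead of the robot, y to its left, z up, the work surface at z = 0. Lengths are in m, angles in rad, forces in N, time in s.
With the tool pointing down it reaches from about 0.425 to 1.125 m from the base axis. Payload 14.9 kg.
Tool frame: the origin (TCP) lies at the very end of the fingers, on their centre line; the grasp point (between the pads) lies 19 mm behind it; z points along the fingers, y is the direction in which the jaws open and shut (so a half turn about z gives the same grasp; the last joint's range is limited). The gripper opens to 91 mm and grips with 3 to 60 N. Pads are 32 mm wide; open, the fingers measure 118 mm over their backs; the gripper's body (76 mm by 178 mm) begins 60 mm behind the grasp point.
Start: joints at [1.163, 0.379, 1.734, -0, 1.028, -0.033], TCP at [0.256, 0.651, 0.214] pointing down, gripper open.
Joint ranges: [-2.77, 2.77], [-0.74, 2.19], [0, 2.66], [-1.06, 4.2], [0.31, 2.87], [-3.08, 3.08]. Speed limits (rad/s): [1.89, 1.89, 2.39, 3.14, 3.14, 3.14].

## Interface

Orientations are given as a rotation vector (axis times angle).
In Python, from plant import get_obs, imaging, job gives the robot as it stands.
- The arm moves only by the shell command python3 -m creep 'ROWS' [OPENING] [FORCE]. ROWS is a JSON object of lists of equal length, an entry for each row: "translation": the shift along the tool's x, y, z in cm, a list of three; "roll": the turn about the tool's z in rad. A call has 1 to 8 rows; each row shifts and turns the commanded pose from where the row before left it, along the tool's axes as they then stand; what a row does not reach is not made up. A row lasts 1/8 s, in which the tool goes at most 62.5 mm and 10.7 degrees, less where a joint would pass 70% of its speed; a pose out of reach is approached as far as the arm can. A call is refused whole if a number of a shift passes 6.25 or a number of a turn 0.188, either way. A call with a gripper value outside its range is refused whole. OPENING is the finger opening in cm, from 0 to 9.12, set as the call begins (- or left out, the last holds). The fingers move at their own pace and stop on an object; FORCE is the grip in N (left out, the last holds). Time passes only in rows, so rows that do not move let the fingers close. It gives the time, the measured TCP pose, the force and the opening at its end, in the units of the state.
- get_obs(): the state, without advancing time (a new reading comes with each control period).
- imaging.camera(name): name is "scene" or "top" or "wrist"; returns a dict with "frame" (420x560x3 uint8, blue, green, red), "depth" (420x560 float32, m along the optical axis (not along the pixel's ray), 0 where there is no reading), "vertical_fov" (degrees; the focal length in pixels is half the picture's height over the tangent of half this angle, whatever the lens; pixels are square), "cx", "cy" (the principal point, pixels), "rvec" (rotation vector, rad) and "tvec" (3), from world to camera coordinates, as OpenCV has them. Camera axes: x right, y down, z forward; pixel columns grow to the right and rows downward; lengths in m; the calibration is good to about 2 mm. A picture is of the moment at which its call begins.
- job.close_job(): hands the job in, once; it reports no verdict.
The state is a dict: "time_s": time; "joint_pos": joint angles; "qvel": joint speeds; "tau": joint torques, N m; "ee_pos": TCP position; "ee_rot": TCP orientation; "ft_force": force on the tool from outside, world axes, zero at the start; "torque": the same for the moment, N m; "finger_gap": opening from 0.0 (shut) to 1.0 (fully open).
Only numpy, scipy, OpenCV 4.12 (cv2) and the standard library are available. Lean on these libraries where they do the work, as an engineer would, in place of code of your own. Each camera call takes 0.05 s, during which the arm holds its last target.

## Working session

There is one attempt and no reset: what is moved stays moved. The work goes in short steps, Python scripts to look and compute and a shell command to move; the robot and the scene stay as the last step left them, time stands still between calls to the robot, and variables do not carry over. Pictures are saved under pics/ and viewed, and the job is handed in when it is done.

```bash
mkdir -p pics; ls; cat > h.py <<'E'
import numpy as np, cv2
from plant import get_obs, imaging, job
def cam(n,save=None):
    c=imaging.camera(n)
    if save: cv2.imwrite('pics/'+save,c['frame'])
    R=cv2.Rodrigues(np.array(c['rvec'],float))[0]; t=np.array(c['tvec'],float).ravel()
    f=c['frame'].shape[0]/2/np.tan(np.radians(c['vertical_fov'])/2)
    c['R'],c['t'],c['f']=R,t,f
    return c
def px2w(c,u,v,d=None,z=None):
    r=np.array([(u-c['cx'])/c['f'],(v-c['cy'])/c['f'],1.0])
    o=-c['R'].T@c['t']; w=c['R'].T@r
    if z is not None: return o+w*(z-o[2])/w[2]
    if d is None: d=c['depth'][int(round(v)),int(round(u))]
    return o+w*d
def cloud(c):
    v,u=np.mgrid[0:420,0:560]
    d=c['depth']; P=np.stack([(u-c['cx'])/c['f']*d,(v-c['cy'])/c['f']*d,d],-1)
    W=(P-c['t'])@c['R']; W[d<=0]=np.nan
    return W
E
python3 - <<'E'
from h import *
import pickle
print(get_obs())
for n in('scene','top','wrist'):
    c=cam(n,n+'0.png'); print(n,c['vertical_fov'],c['cx'],c['cy'],c['rvec'],c['tvec'],-c['R'].T@c['t'],[k for k in c])
    pickle.dump(c,open(n+'0.pkl','wb'))
E
```

```text
pics
{'time_s': 0.0, 'joint_pos': array([ 1.16269653e+00,  3.79406187e-01,  1.73477743e+00, -5.04768557e-06,
        1.02850840e+00, -3.33017429e-02]), 'qvel': array([ 0.00139358, -0.00029596, -0.00063133,  0.00043238,  0.00164134,
       -0.00081229]), 'tau': array([-3.11098855e-03, -7.63714170e+01, -4.34386897e+01,  6.49299938e-02,
        4.23759269e-02, -9.59906356e-05]), 'ee_pos': array([0.25610872, 0.65103864, 0.21329158]), 'ee_rot': array([-5.85243415e-01, -3.08635806e+00,  1.68635699e-03]), 'ft_force': array([ 0.13747233, -0.38729574, -0.24184378]), 'torque': array([ 0.02217465, -0.03181186,  0.02539593]), 'finger_gap': 0.9996828095420397}
scene 50.368098833839284 272.7451007884299 210.14134951991178 [ 1.31148732  2.29251104 -0.89233099] [ 0.18434286 -0.24640468  1.51181118] [1.12318828 0.45795639 0.9534121 ] ['frame', 'depth', 'vertical_fov', 'cx', 'cy', 'rvec', 'tvec', 'R', 't', 'f']
top 42.64811737086874 271.83367793416096 215.64969488658105 [ 2.18196643 -2.14628821  0.06384293] [0.13807929 0.58007715 1.48646227] [0.44770891 0.10529888 1.53414286] ['frame', 'depth', 'vertical_fov', 'cx', 'cy', 'rvec', 'tvec', 'R', 't', 'f']
wrist 58.78465947757823 280.57277235131517 208.20424278690507 [-2.42491893 -1.65181364 -0.19741777] [-0.69830046 -0.02757219  0.39231606] [0.1937934  0.67521038 0.38578585] ['frame', 'depth', 'vertical_fov', 'cx', 'cy', 'rvec', 'tvec', 'R', 't', 'f']
```

View pics/scene0.png

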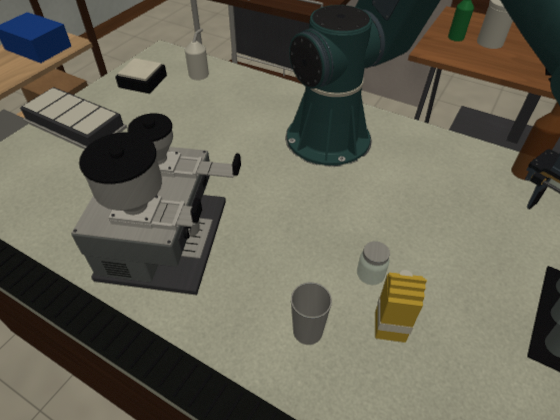

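View pics/top0.png

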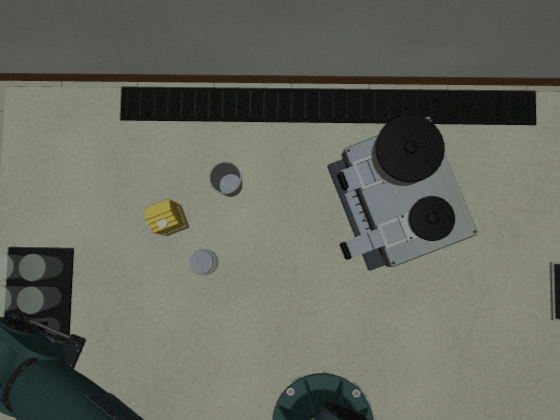

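The scene view shows the large hopper near (120,165), the small hopper near (150,130) and the open small grip at (237,163). In the top view the small grip is at about (347,250), the large grip at (343,180), and the lids at (409,149) and (432,218).

```bash
python3 - <<'E'
from h import *
import pickle
C={n:pickle.load(open(n+'0.pkl','rb')) for n in('scene','top')}
T=cloud(C['top']); S=cloud(C['scene'])
for nm,W in(('top',T),('scene',S)):
    fr=C[nm]['frame'].astype(int).sum(2)
    z=W[...,2]
    reg=(W[...,1]<0.1)&(W[...,0]>.3)&(W[...,0]<1.15)
    for lab,lo,hi in(('large',.366,.38),('small',.318,.332)):
        m=reg&(z>lo)&(z<hi)&(fr<150)
        pts=W[m][:,:2].astype(np.float32)
        print(nm,lab,m.sum(),np.nanmedian(z[m]))
        n,l,st,ce=cv2.connectedComponentsWithStats(m.astype(np.uint8))
        i=1+np.argmax(st[1:,4]); p=W[l==i]
        (cx,cy),r=cv2.minEnclosingCircle(p[:,:2].astype(np.float32)); print('  ',cx,cy,r,p.mean(0),st[i])
    m=reg&(z>.215)&(z<.26)&(fr<150)
    n,l,st,ce=cv2.connectedComponentsWithStats(m.astype(np.uint8))
    for i in range(1,n):
        if st[i,4]>15:
            p=W[l==i]; print('  grip?',st[i],p.mean(0),p.min(0),p.max(0), cv2.minAreaRect(p[:,:2].astype(np.float32)))
# enlarged
im=C['top']['frame'][100:290,310:490]; cv2.imwrite('pics/topz.png',cv2.resize(im,None,fx=3.1,fy=3.1,interpolation=cv2.INTER_CUBIC))
im=C['scene']['frame'][100:300,70:260]; cv2.imwrite('pics/scz.png',cv2.resize(im,None,fx=3,fy=3,interpolation=cv2.INTER_CUBIC))
E
```

```text
top large 3473 0.37501838723578096
   0.7008718252182007 -0.15871423482894897 0.07529880106449127 [ 0.69972796 -0.15840509  0.37494102] [ 375  114   69   68 3473]
top small 1453 0.32673764600587546
   0.5523198246955872 -0.21854253113269806 0.051156193017959595 [ 0.5515924  -0.21767915  0.32664343] [ 409  196   46   45 1450]
  grip? [337 172  11  18 125] [ 0.64636704 -0.02590857  0.2473358 ] [ 0.62685692 -0.03835989  0.21828265] [ 0.66665509 -0.01490576  0.25848366] ((0.6475969552993774, -0.026930585503578186), (0.04345147684216499, 0.013441314920783043), 22.751155853271484)
  grip? [340 242  11  17 104] [ 0.47841995 -0.03409963  0.25045832] [ 0.46039417 -0.04582872  0.23239538] [ 0.49815801 -0.02231399  0.25877252] ((0.4787185490131378, -0.03468447923660278), (0.04032137617468834, 0.012620172463357449), 21.972326278686523)
scene large 2901 0.3734049907233596
   0.6998192071914673 -0.15625210106372833 0.07580550014972687 [ 0.70446092 -0.15043479  0.37328029] [  80  133   76   51 2901]
scene small 771 0.3254541222501258
   0.550209105014801 -0.2163112759590149 0.052417561411857605 [ 0.5501076  -0.21035255  0.32527776] [128 114  44  28 771]
  grip? [232 154   9  21 131] [ 0.48368674 -0.02743935  0.24029419] [ 0.46007437 -0.04219123  0.21826127] [ 0.49814604 -0.0187561   0.25405291] ((0.4789605140686035, -0.030555831268429756), (0.03922903910279274, 0.01182350143790245), 21.498138427734375)
  grip? [191 198  11  25 195] [ 0.65045348 -0.02034321  0.23999239] [ 0.62703155 -0.03598854  0.21575907] [ 0.66776801 -0.01198264  0.25351887] ((0.6469241976737976, -0.02401074394583702), (0.04438304528594017, 0.013302410021424294), 22.157726287841797)
```

```bash
ls pics
```

```text
scene0.png
scz.png
top0.png
topz.png
wrist0.png
```

View pics/topz.png

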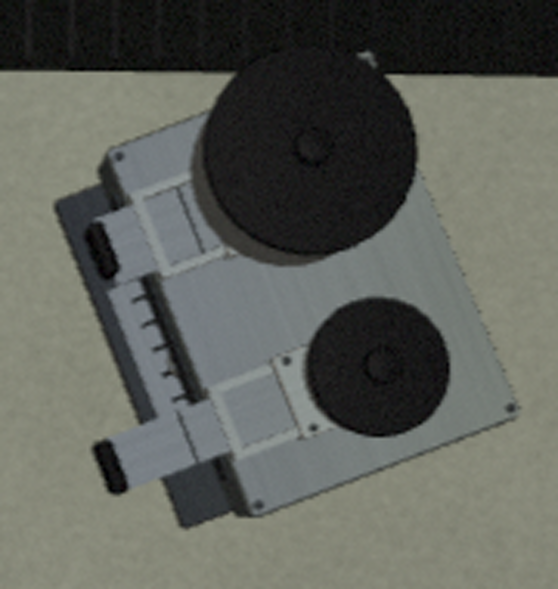

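View pics/scz.png

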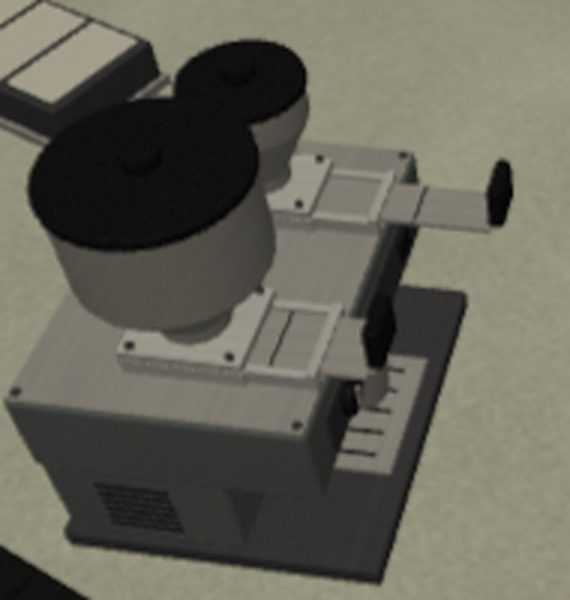

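```bash
cat > g.py <<'E'
from h import *
L=np.array([.7003,-.1575]); S=np.array([.5512,-.2174])
l=(L-S)/np.linalg.norm(L-S); p=np.array([-l[1],l[0]])
if p[1]<0:p=-p
GS=np.array([.4788,-.0326,.232]); GL=np.array([.6472,-.0255,.232])
def pose():
    o=get_obs(); R=cv2.Rodrigues(np.array(o['ee_rot']))[0]; return o,np.array(o['ee_pos']),R
def to(t,yaw=True):
    "shift in tool axes cm, and roll to bring tool y onto +-l"
    o,e,R=pose(); d=R.T@(np.array(t)-e)*100
    out=[]
    for s in(1,-1):
        y=R.T@np.array([*(s*l),0]); out.append(np.arctan2(-y[0],y[1]))
    return d,out
E
python3 - <<'E'
from g import *
import pickle
o,e,R=pose(); print('R',R.round(3)); print('l',l,'p',p)
for n,g,c in(('S',GS,S),('L',GL,L)):
    d=g[:2]-c; print(n,d@p,d@l)
c=pickle.load(open('wrist0.pkl','rb')); print('cam in tool',R.T@(-c['R'].T@c['t']-e),'cam axis',R.T@c['R'][2])
print(to(np.array([*GS[:2],.33])))
T=cloud(pickle.load(open('top0.pkl','rb')))
for nm,u,v in(('carton',165,216),('shaker',226,180),('jar',203,261)): print(nm,T[v,u])
E
```

```text
R [[-0.931  0.366 -0.   ]
 [ 0.366  0.931 -0.001]
 [ 0.    -0.001 -1.   ]]
l [0.92791768 0.37278517] p [-0.37278517  0.92791768]
S 0.19846883319011174 0.0017094596092327241
L 0.14228002601471426 -6.478620406334614e-05
cam in tool [ 0.06683659 -0.0005728  -0.17238065] cam axis [-0.23925241 -0.00165188  0.970956  ]
(array([-45.74911859, -55.48770868, -11.6135758 ]), [np.float64(0.8140170207480791), np.float64(-2.327575632841714)])
carton [0.55835463 0.41175528 0.19341649]
shaker [0.68107925 0.2823751  0.00141638]
jar [0.44724358 0.32733344 0.09795581]
```

```bash
python3 -m creep '{"translation":[[0,0,-4],[0,0,-4],[-2,-2.5,-3.6],[-2.8,-3.5,0],[-2.8,-3.5,0],[-2.8,-3.5,0],[-2.8,-3.5,0],[-2.8,-3.5,0]],"roll":[0,0,0,0,0,0,0,0]}' 9.1 30
python3 -c "
from g import *
print(to([*GS[:2],.33]))"
```

```text
time_s: 1.15
ee_pos: [0.3321, 0.4053, 0.3298]
ee_rot: [-0.585, -3.087, 0.0]
ft_force: [1.4, -0.0, 0.3]
finger_gap: 1.0
(array([-2.96745675e+01, -3.53838857e+01, -1.49339789e-02]), [np.float64(0.8142308269005232), np.float64(-2.32736182668927)])
```

```bash
python3 -m creep '{"translation":[[-3.2,-3.8,0],[-3.2,-3.8,0],[-3.2,-3.8,0],[-3.2,-3.8,0],[-3.2,-3.8,0],[-3.2,-3.8,0],[-3.2,-3.8,0],[-3.2,-3.8,0]],"roll":[0,0,0,0,0,0,0,0]}'
python3 -m creep '{"translation":[[0,0,0],[0,0,0],[0,0,0],[0,0,0],[0,0,0],[0,0,0]],"roll":[0.16,0.16,0.16,0.16,0.174,0]}'
python3 - <<'E'
from g import *
import pickle
print(to([*GS[:2],.33]),get_obs()['joint_pos'])
c=cam('wrist','w1.png'); pickle.dump(c,open('w1.pkl','wb'))
E
```

```text
time_s: 2.15
ee_pos: [0.459, 0.0285, 0.33]
ee_rot: [0.585, 3.086, 0.0]
ft_force: [-0.7, 0.8, 0.1]
finger_gap: 0.992
time_s: 2.9
ee_pos: [0.4587, 0.0301, 0.3298]
ee_rot: [-1.758, -2.604, 0.0]
ft_force: [0.9, 0.2, -0.5]
finger_gap: 0.998
(array([-6.56612058, -0.48376461, -0.01924152]), [np.float64(0.000995595959088152), np.float64(-3.140597057630705)]) [ 1.48445567e-02 -1.56225556e-01  2.10917432e+00 -5.32877696e-06
  1.18884296e+00 -3.68157804e-01]
```

View pics/w1.png

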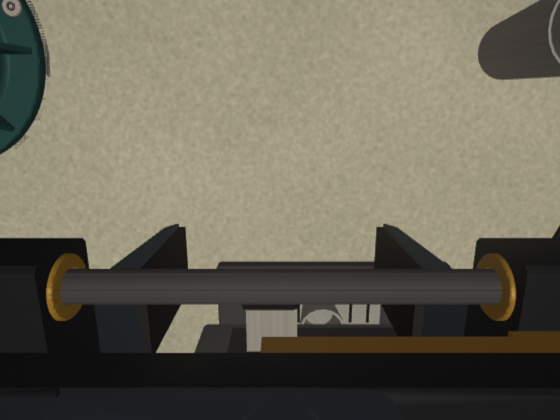

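The wrist view shows the small grip's tail end under the rod at about u=272, between the fingers (185 to 377). This agrees with the −5 mm y offset I computed.

```bash
python3 -m creep '{"translation":[[-3.3,-0.3,0],[-3.3,-0.2,0],[0,0,0]],"roll":[0,0,0]}'
python3 - <<'E'
from g import *
c=cam('scene','s1.png'); im=c['frame'][60:300,70:330]; cv2.imwrite('pics/s1z.png',cv2.resize(im,None,fx=2.4,fy=2.4))
print(to([*GS[:2],.22]))
E
```

```text
time_s: 3.32
ee_pos: [0.4792, -0.0343, 0.3298]
ee_rot: [-1.757, -2.604, 0.0]
ft_force: [-0.4, 1.0, 0.7]
finger_gap: 1.0
(array([ 0.080835  ,  0.03629322, 10.97466913]), [np.float64(0.0016457520428876983), np.float64(-3.1399469015469057)])
```

View pics/s1z.png

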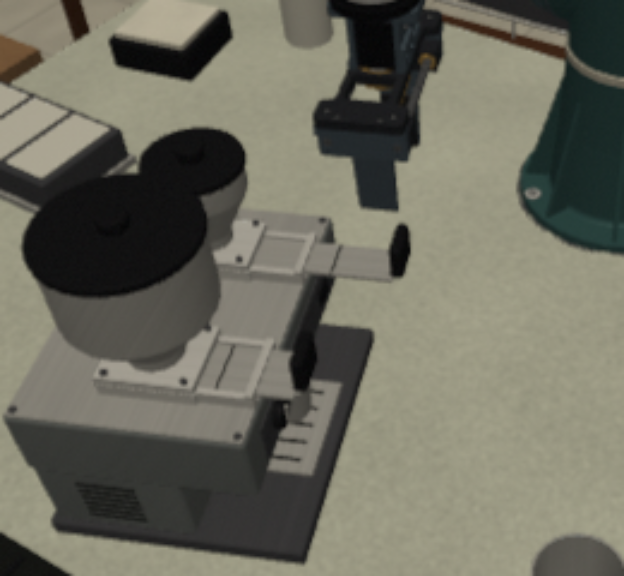

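The zoomed scene view shows the open fingers above the small grip (grip at 400,250, finger at 378,180), with nothing in the way. I'll go down now.

```bash
python3 -m creep '{"translation":[[0,0,3],[0,0,3],[0,0,3],[0,0,2],[0,0,0]],"roll":[0,0,0,0,0]}'
python3 -m creep '{"translation":[[0,0,0],[0,0,0],[0,0,0],[0,0,0],[0,0,0],[0,0,0]],"roll":[0,0,0,0,0,0]}' 3.5 40
```

```text
time_s: 4.0
ee_pos: [0.4778, -0.0322, 0.2189]
ee_rot: [-1.755, -2.603, 0.002]
ft_force: [0.2, -0.5, 1.2]
finger_gap: 0.997
time_s: 4.75
ee_pos: [0.4761, -0.034, 0.2197]
ee_rot: [-1.755, -2.6, 0.009]
ft_force: [-24.5, -12.7, 20.0]
finger_gap: 0.479
```

```bash
python3 -m creep '{"translation":[[0,-0.2,0],[-0.4,0,0],[-0.8,0,0],[-0.8,0,0],[-0.8,0,0],[-0.8,0,0],[0,0,0]],"roll":[0,0,0,0,0,0,0]}'
python3 - <<'E'
from g import *
o,e,R=pose(); print('axis dist',(e[:2]-S)@p,(e[:2]-S)@l, 'F',o['ft_force'][:2]@p,o['ft_force'][:2]@l)
c=cam('scene','s2.png'); im=c['frame'][60:300,70:330]; cv2.imwrite('pics/s2z.png',cv2.resize(im,None,fx=2.4,fy=2.4))
E
```

```text
time_s: 5.62
ee_pos: [0.4895, -0.0677, 0.2198]
ee_rot: [-1.758, -2.601, 0.003]
ft_force: [-7.2, -4.4, 5.7]
finger_gap: 0.477
axis dist 0.1619463001484634 -0.0014146260211278072 F -1.405919832716119 -8.293057190404614
```

View pics/s2z.png

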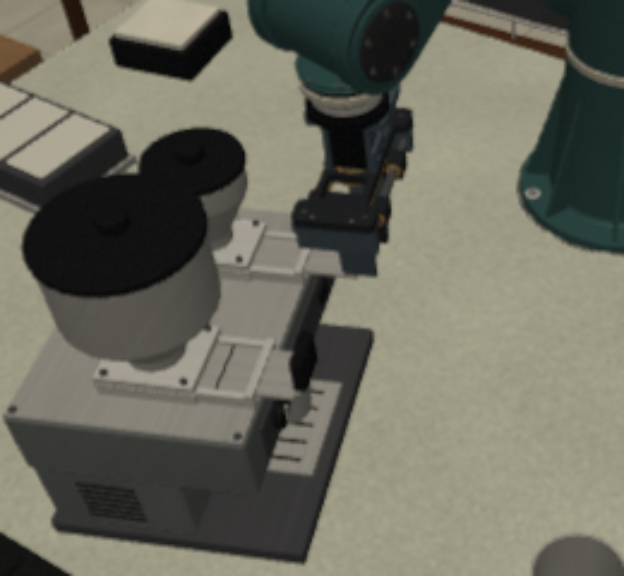

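The gate is moving in with the grip: in the view the fingers hold it at about (345,250) and the blade is shorter. About 2.0 to 2.2 cm is left to the stop, so I'll push slowly and watch the force.

```bash
P='from g import *
o,e,R=pose(); print("axis dist",(e[:2]-S)@p,(e[:2]-S)@l, "F",o["ft_force"][:2]@p,o["ft_force"][:2]@l)'
python3 -m creep '{"translation":[[-0.6,0,0],[-0.6,0,0],[-0.5,0,0],[0,0,0]],"roll":[0,0,0,0]}'
python3 -c "$P"
python3 -m creep '{"translation":[[-0.2,0,0],[-0.2,0,0],[0,0,0]],"roll":[0,0,0]}'
python3 -c "$P"
```

```text
time_s: 6.18
ee_pos: [0.4958, -0.0832, 0.2198]
ee_rot: [-1.757, -2.601, 0.003]
ft_force: [-7.8, -1.8, 7.9]
finger_gap: 0.476
axis dist 0.14524001548528476 -0.0014056079298595094 F 1.2634956336314576 -7.91715565796382
time_s: 6.55
ee_pos: [0.4971, -0.0866, 0.2198]
ee_rot: [-1.757, -2.601, 0.002]
ft_force: [-9.2, 2.1, 8.3]
finger_gap: 0.482
axis dist 0.14158561459572477 -0.001430319428307872 F 5.413260090074556 -7.784028899715643
```

```bash
P='from g import *
o,e,R=pose(); print("axis dist",(e[:2]-S)@p,(e[:2]-S)@l, "F",o["ft_force"][:2]@p,o["ft_force"][:2]@l)'
python3 -m creep '{"translation":[[-0.2,0,0],[0,0,0]],"roll":[0,0]}'
python3 -c "$P"
python3 -m creep '{"translation":[[-0.2,0,0],[0,0,0]],"roll":[0,0]}'
python3 -c "$P"
```

```text
time_s: 6.8
ee_pos: [0.4976, -0.0878, 0.2198]
ee_rot: [-1.757, -2.6, 0.001]
ft_force: [-11.3, 8.1, 10.2]
finger_gap: 0.477
axis dist 0.14021045857742861 -0.0014291395475320864 F 11.698377294270022 -7.521010853530758
time_s: 7.05
ee_pos: [0.4977, -0.0882, 0.2197]
ee_rot: [-1.757, -2.596, -0.002]
ft_force: [-18.0, 23.5, 18.6]
finger_gap: 0.48
axis dist 0.13986777794969074 -0.0014379230424710037 F 28.485410417427605 -7.964696485766474
```

The TCP stalls at 139.9 mm from the small hopper's axis while the force climbs from 12 to 28 N. That means the gate is on its stop and shut. I'll relax, open the fingers and lift.

```bash

python3 -m creep '{"translation":[[0.2,0,0],[0,0,0],[0,0,0],[0,0,0],[0,0,0]],"roll":[0,0,0,0,0]}' 9.1
python3 -m creep '{"translation":[[0,0,-2.5],[0,0,-3],[0,0,-3],[0,0,-3],[0,0,0]],"roll":[0,0,0,0,0]}'
python3 - <<'E'
from g import *
print(to([*GL[:2],.332]))
c=cam('scene','s3.png'); im=c['frame'][60:300,70:330]; cv2.imwrite('pics/s3z.png',cv2.resize(im,None,fx=2.4,fy=2.4))
E
```

```text
time_s: 7.68
ee_pos: [0.499, -0.0886, 0.2199]
ee_rot: [1.759, 2.603, 0.0]
ft_force: [-0.0, 0.0, -0.3]
finger_gap: 0.986
time_s: 8.3
ee_pos: [0.5, -0.0887, 0.3371]
ee_rot: [1.757, 2.6, 0.002]
ft_force: [-0.7, -1.2, 0.4]
finger_gap: 0.997
(array([ 0.3811175 , 16.01598191,  0.55881365]), [np.float64(-4.5783043192853935e-05), np.float64(3.1415468705466005)])
```

View pics/s3z.png

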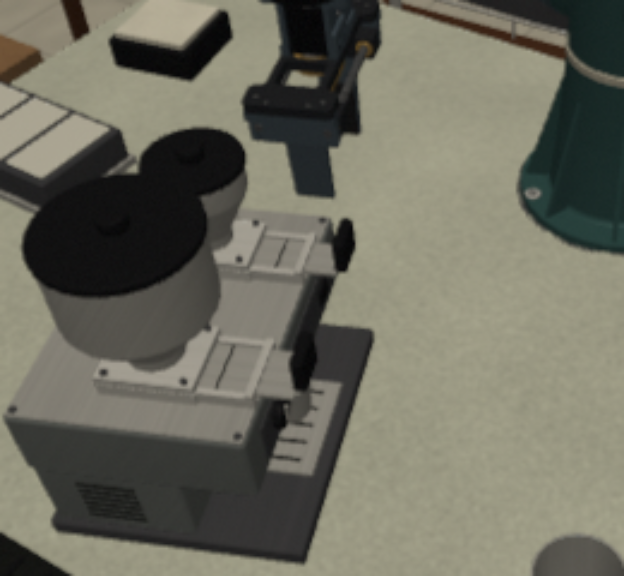

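The small gate is shut: its grip is now at (345,245) in the zoom and its dark line is inside, behind the bridge. The large grip is at (303,360). I'll move across to it.

```bash

python3 -m creep '{"translation":[[0.4,3.1,0],[0,4.2,0],[0,4.2,0],[0,4.2,0],[0,0,0]],"roll":[0,0,0,0,0]}'
python3 - <<'E'
from g import *
print(to([*GL[:2],.22]))
c=cam('scene','s4.png'); im=c['frame'][60:300,70:330]; cv2.imwrite('pics/s4z.png',cv2.resize(im,None,fx=2.4,fy=2.4))
c=cam('top','t4.png'); im=c['frame'][100:290,310:490]; cv2.imwrite('pics/t4z.png',cv2.resize(im,None,fx=3.1,fy=3.1,interpolation=cv2.INTER_CUBIC))
E
```

```text
time_s: 8.98
ee_pos: [0.6443, -0.0253, 0.3328]
ee_rot: [-1.757, -2.602, 0.002]
ft_force: [0.5, -0.2, -0.2]
finger_gap: 1.0
(array([-0.13652764,  0.28369084, 11.2761541 ]), [np.float64(0.0011904930708414674), np.float64(-3.140402160518952)])
```

View pics/s4z.png

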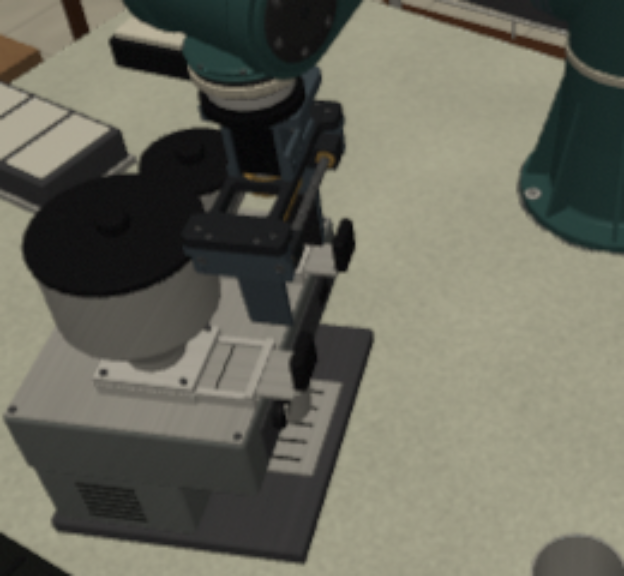

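The view shows the gripper over the large grip (303,360), just in front of the lid and clear of the small gate. Descending.

```bash

python3 -m creep '{"translation":[[0,0,3],[0,0,3],[0,0,3],[0,0,2.2],[0,0,0]],"roll":[0,0,0,0,0]}'
python3 -m creep '{"translation":[[0,0,0],[0,0,0],[0,0,0],[0,0,0],[0,0,0],[0,0,0]],"roll":[0,0,0,0,0,0]}' 3.5 40
python3 -c 'from g import *
o,e,R=pose(); print("axis dist",(e[:2]-L)@p,(e[:2]-S)@p,(e[:2]-L)@l, "F",o["ft_force"][:2]@p,o["ft_force"][:2]@l)'
```

```text
time_s: 9.7
ee_pos: [0.6419, -0.0265, 0.2214]
ee_rot: [-1.758, -2.601, 0.002]
ft_force: [-0.0, -0.1, -0.2]
finger_gap: 0.998
time_s: 10.45
ee_pos: [0.6449, -0.0256, 0.2232]
ee_rot: [1.758, 2.6, 0.005]
ft_force: [15.7, 6.4, -7.9]
finger_gap: 0.479
axis dist 0.14305311407726073 0.14305311407726073 -0.002279562148342567 F 0.1303146864314064 16.942806087629297
```

```bash

python3 -m creep '{"translation":[[0,0.15,0],[0.4,0,0],[0.7,0,0],[0.7,0,0],[0.7,0,0],[0.7,0,0],[0.5,0,0],[0,0,0]],"roll":[0,0,0,0,0,0,0,0]}'
python3 -c 'from g import *
o,e,R=pose(); print("axis dist",(e[:2]-L)@p,(e[:2]-L)@l, "F",o["ft_force"][:2]@p,o["ft_force"][:2]@l)'
python3 -m creep '{"translation":[[0,0,0],[0,0,0],[0,0,0],[0,0,0],[0,0,0],[0,0,0]],"roll":[0,0,0,0,0,0]}' 9.1
python3 -m creep '{"translation":[[0,0,-2.5],[0,0,-3],[0,0,-3],[0,0,-3],[0,0,0]],"roll":[0,0,0,0,0]}'
python3 -m creep '{"translation":[[3,0,0],[4,0,0],[4,0,0],[4,0,0],[0,0,0],[0,0,0]],"roll":[0,0,0,0,0,0]}'
python3 - <<'E'
from g import *
import pickle
for n in('scene','top'):
    c=cam(n,n+'5.png'); pickle.dump(c,open(n+'5.pkl','wb'))
    W=cloud(c); fr=c['frame'].astype(int).sum(2); z=W[...,2]
    m=(W[...,1]<0.06)&(W[...,0]>.42)&(W[...,0]<.75)&(z>.215)&(z<.262)&(fr<150)
    k,l_,st,ce=cv2.connectedComponentsWithStats(m.astype(np.uint8))
    for i in range(1,k):
        if st[i,4]>15:
            q=np.array(cv2.minAreaRect(W[l_==i][:,:2].astype(np.float32))[0]); print(n,st[i],q,(q-L)@p,(q-S)@p)
im=cv2.imread('pics/scene5.png')[60:300,70:330]; cv2.imwrite('pics/s5z.png',cv2.resize(im,None,fx=2.4,fy=2.4))
im=cv2.imread('pics/top5.png')[100:290,310:490]; cv2.imwrite('pics/t5z.png',cv2.resize(im,None,fx=3.1,fy=3.1,interpolation=cv2.INTER_CUBIC))
E
```

```text
time_s: 11.45
ee_pos: [0.6313, 0.0083, 0.2231]
ee_rot: [1.758, 2.601, 0.0]
ft_force: [4.5, -3.9, -2.3]
finger_gap: 0.478
axis dist 0.17954862844837557 -0.002219994192457516 F -5.277277190380555 2.689581610519564
time_s: 12.2
ee_pos: [0.6308, 0.0086, 0.2229]
ee_rot: [-1.759, -2.603, 0.0]
ft_force: [1.0, 0.3, -0.5]
finger_gap: 0.993
time_s: 12.82
ee_pos: [0.6318, 0.0087, 0.3404]
ee_rot: [1.757, 2.6, 0.003]
ft_force: [-0.1, 0.6, -0.3]
finger_gap: 0.999
time_s: 13.58
ee_pos: [0.5748, 0.1475, 0.3373]
ee_rot: [-1.759, -2.603, 0.001]
ft_force: [0.4, -0.0, -0.8]
finger_gap: 0.995
scene [208 151  10  22 143] [ 0.50099176 -0.08558054] 0.14103449830837853 0.14103449830837853
scene [208 200  10  25 188] [0.63403976 0.00977012] 0.17991373935770563 0.17991373935770563
top [324 177  10  18 106] [0.6330933 0.0060916] 0.17685319556857373 0.17685319556857373
top [362 234  12  17 126] [ 0.49971792 -0.08865672] 0.13865492465901266 0.13865492465901266
```

View pics/s5z.png

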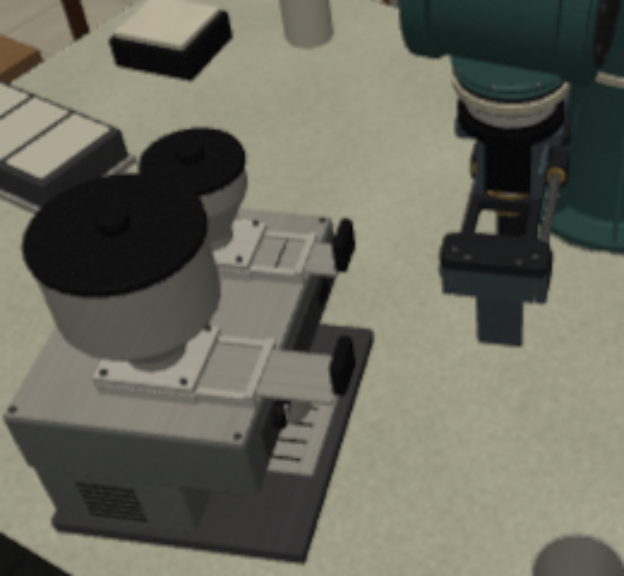

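View pics/t5z.png

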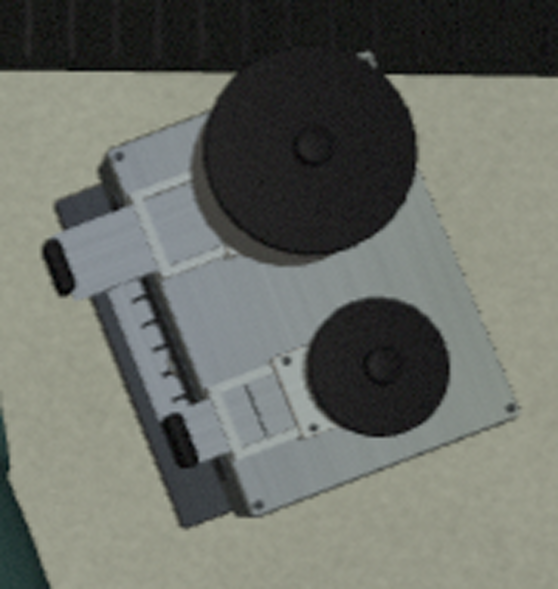

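The drawn-out difference between the gates is 38.2 mm from the top camera and 38.9 mm from the scene camera. The large gate's dark line is hidden under the bridge, as expected at about 39 mm. The small gate is on its stop and the arm is clear, so I'll check the loose things once and hand in.

```bash
python3 - <<'E'
from h import *
import pickle
a,b=[cv2.imread(f'pics/top{i}.png').astype(int) for i in(0,5)]
for n,(u0,u1,v0,v1) in dict(carton=(140,192,195,240),shaker=(205,245,158,200),jar=(185,222,245,280)).items():
    print(n,abs(a-b)[v0:v1,u0:u1].mean())
job.close_job()
E
```

```text
carton 15.193589743589744
shaker 30.121031746031747
jar 16.394079794079794
the job is handed in; nothing more can be done
```

View pics/top5.png

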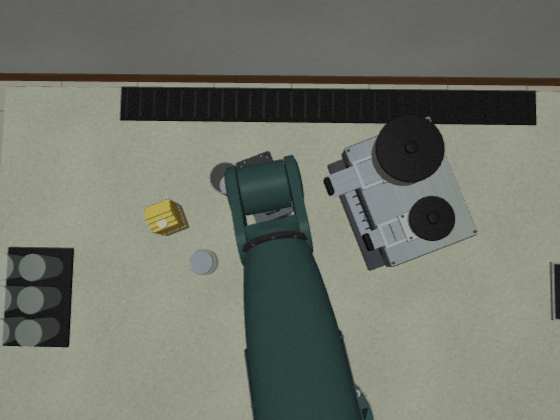

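View pics/scene5.png

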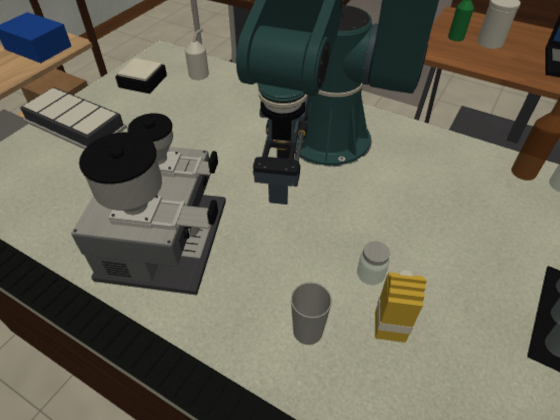

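I shut the small hopper's gate, drew the large one out to about half-open, let go of both, backed the arm clear and handed the job in after about 14 of the 48 s.

**Small gate:** I gripped it and pushed it in about 58 mm. It stalled on its stop with the force rising to 28 N, against about 7 N of sliding friction. After letting go, the cameras put its grip 138.7 mm (top) and 141.0 mm (scene) before the hopper's axis, and 140 mm is shut.

**Large gate:** I drew it out until its grip stood 38.2 mm (top) and 38.9 mm (scene) farther out than the small one's, against a target of 40 ± 8 mm. Its dark line was still just under the bridge, which fits slightly short of half-open. The single-camera readings differ by 2–3 mm, so I relied on the difference between the two grips.

**Loose things:** my automatic before/after comparison of the carton, shaker and jar showed differences. I only viewed those pictures after handing in. In the top view the arm partly covers the shaker. In the scene view, shaker (310,315), jar (374,263) and carton (402,308) stand where they did at the start. I did not measure the cup separately; the arm never went near it.

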